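# Load the yellow specimen pot into the sample carousel

## Robot

A 6-joint arm with a two-finger parallel gripper is mounted at the origin on the work surface. World frame = base frame: x ahead of the robot, y to its left, z up, the work surface at z = 0. Lengths are in m, angles in degrees, forces in N, time in s.
With the tool pointing down it reaches from about 0.35 to 0.875 m from the base axis. Payload 4.2 kg.
Tool frame: the origin (TCP) lies midway between the tips of the shut fingers; the grasp point (between the pads) lies 19 mm behind it; z points along the fingers, y is the line along which they close (so a half turn about z gives the same grasp; the last joint's range is limited). The gripper opens to 87 mm and grips with 3 to 60 N. Pads are 19 mm wide; open, the fingers measure 117 mm over their backs; the gripper's body (75 mm by 190 mm) begins 51 mm behind the grasp point.
Start: joints at [-61.043, 22.042, 0.453, 0, -68.411, -14.817], TCP at [0.153, -0.606, 0.223] pointing down, gripper open.
Joint ranges: [-179.83, 179.83], [-69.29, 118.12], [-61.27, 80.66], [-181.25, 117.63], [-171.15, -9.14], [-177.46, 177.46]. Speed limits (degrees/s): [159.86, 159.86, 180, 180, 180, 180].

## Interface

Orientations are given as [roll, pitch, yaw] about the fixed x, y, z axes, in that order (R = Rz(yaw) Ry(pitch) Rx(roll)).
In Python, from workcell import env gives the robot as it stands. The module is installed in compiled form; this text tells all that it offers. Calls block until the motion is done:
- env.goto(position, orientation): joint-space move of the TCP to a pose.
- env.move_straight(position, rotation=None, rate=0.15, force_limit=None): straight line of the TCP; rotation=None keeps the orientation; rate is the mean speed in m/s. With force_limit (N) it stops when the force on the tool has changed by that much, and returns True; else False.
- env.set_joints(angles): joint-space move.
- env.gripper_to(opening, grasp_force=None): opening from 0.0 (shut) to 1.0 (fully open); grasp_force is the grip in N (None keeps the last); returns when the fingers have stopped.
- env.dwell(seconds).
- env.inverse_kinematics(position, orientation): joint angles nearest the present ones, or None.
- env.read_state(): the state.
- env.grab_frame(name): name is "side" or "top" or "wrist"; returns a dict with "image" (400x640x3 uint8, blue, green, red), "fx", "fy", "cx", "cy" (pixels), "position" and "orientation" of the camera in the world. Camera axes: x right, y up, looking along -z (the intrinsics and any distortion apply to the point x, -y, -z); pixel columns grow to the right and rows downward; lengths in m; the calibration is good to about 2 mm. A picture is of the moment at which its call begins. There is no depth.
A pose or a line that the arm cannot do raises env.Unreachable and nothing moves.
- env.close_job(): hands the job in; it is judged then, once.
Trained networks look in a picture, given as the dict that the camera call returned (one of the last four; its "shot" number tells which), for a name from the list of things; names that differ only in an ending like _2 or _b are one class to them, and where a whole thing is asked for, a point or a joint stands for the part that bears it (a point fixed in the world has none). Each returns a list of dicts, best first, with "score" (0 to 1); they miss things now and then, are a little off and sometimes report something else, mostly with a low value. They report only what shows in the picture. A call takes as long as a camera call. They do not tell look-alikes from the thing itself.
- env.search_frame(picture, thing): "xyz" ([x, y, z] in m, in world coordinates, good to about 4 mm: the middle of the surface that is visible of it).
- env.trace(picture, thing): "mask" (400x640 bool, what is visible of it).
The state is a dict: "clock": time; "joint_positions": joint angles; "qvel": joint speeds; "joint_torque": joint torques, N m; "position": TCP position; "tool_rot": TCP orientation; "force": force on the tool from outside, world axes, zero at the start; "wrist_torque": the same for the moment, N m; "opening": opening from 0.0 (shut) to 1.0 (fully open); "finger_force": force on a finger pad.
Only numpy, scipy, OpenCV 4.12 (cv2) and the standard library are available. Lean on these libraries where they do the work, as an engineer would, in place of code of your own. Each camera call takes 0.05 s, during which the arm holds its last target. There are 200 camera calls.

## Task

Turn the sample carousel by its black knob until the yellow bin stands centred in the loading window of the clear cover. Then take the yellow-capped specimen pot from the bench, stand it upright in the yellow bin and let go, leaving the bin in the window.

Things in the scene. Friction and masses are not known exactly. Their poses are not given: they have to be found in the camera images.
- carousel (a joint): Angle of the white turntable (240 mm across, five round bins: yellow, red, green, blue, grey), rad, growing counter-clockwise from above. 0 = yellow bin centred in the loading window, the 112 mm wide open bay in one side of the fixed clear cover (260 mm square, top 60 mm above the bench). Starts at -1.4 to -0.5; limits +-3; no detents, stays where left (friction 0.06 N m).
- knob (a point): Centre of the top of the black bar knob on the turntable's vertical axis, 109 mm above the bench. The bar is 56 mm long, 14 mm thick, from 65 to 109 mm above the bench, clear above the cover; pinch across its thickness from above. Turns with the table: x along the bar's length, -x points to the yellow bin; y across the thickness; z up.
- yellow_bin (a point): Centre of the inner floor of the yellow bin, 21 mm above the bench, 78 mm from the turning axis; turns with the table (axes as the knob's: y is sideways in the window, x radial). Round cup, 74 mm inside diameter, 3 mm wall, rim 50 mm above the bench, open at the top; only in the window is it free of the cover.
- pot_yellow: White specimen pot with yellow screw cap, standing upright on the bench; origin at the centre of its underside, z up. Body 33 mm diameter; cap 36 mm diameter, from 57 mm up to the top at 75 mm. Mass 40 to 85 g. Two like pots with red and blue caps stand in a rough row with it, centres at least 85 mm apart; they are not needed.
Not all that is in view belongs to the job. Leave any green or turquoise look-alike of the pot_yellow alone.

How it is judged:
By the outcome, as a careful person would: the job done as asked, in the order asked, and still so for the second after the job is handed in, with the robot touching nothing.
It also fails if it takes over 58 s, if anything falls off the work surface, if the arm or the gripper's body presses on something with over 40 N, if the wrist force passes 120 N, or if a joint passes its speed limit or range.

## Working session

There is one attempt and no reset: what is moved stays moved. The work goes in short steps, each a Python script; the robot and the scene stay as the last script left them, time stands still between calls to the robot, and variables do not carry over. Pictures are saved under pics/ and viewed, at most 10 in all, crops included, and the job is handed in when it is done.

```bash
mkdir -p pics; python3 - <<'E'
from workcell import env
import cv2,numpy as np
fs=[env.grab_frame(n) for n in("top","side")]
for n,f in zip(("top","side"),fs):
    cv2.imwrite(f"pics/{n}0.png",f["image"])
    print(n,{k:f[k] for k in f if k!="image"})
    for t in("knob","yellow_bin","pot_yellow","carousel"):
        print(t,[(np.round(d["xyz"],3).tolist(),round(d["score"],2)) for d in env.search_frame(f,t)][:6])
print(env.read_state())
E
```

```text
top {'fx': 504.6762943328656, 'fy': 504.6762943328656, 'cx': 328.23903406421795, 'cy': 199.69911058058435, 'position': array([0.36309617, 0.05514458, 1.16262409]), 'orientation': array([  5.12358908,  -0.56632424, -89.83134133]), 'shot': 1}
knob [([0.52, -0.053, 0.025], 0.84)]
yellow_bin [([0.519, -0.052, 0.024], 0.58)]
pot_yellow [([0.309, 0.288, 0.076], 0.78), ([0.334, 0.189, 0.074], 0.59), ([0.389, 0.249, 0.074], 0.5)]
carousel [([0.518, -0.053, 0.024], 0.93)]
side {'fx': 517.9306135944182, 'fy': 517.9306135944182, 'cx': 317.7765462328956, 'cy': 202.03973410495135, 'position': array([0.45930144, 0.76213457, 0.84355312]), 'orientation': array([ 41.9343905 ,   1.12655557, 178.61258027]), 'shot': 2}
knob [([0.538, -0.045, 0.03], 0.82)]
yellow_bin [([0.536, -0.05, 0.026], 0.78)]
pot_yellow [([0.329, 0.205, 0.066], 0.84), ([0.393, 0.266, 0.066], 0.59), ([0.306, 0.302, 0.068], 0.57)]
carousel [([0.529, -0.043, 0.029], 0.66)]
{'clock': 0.5, 'joint_positions': array([-6.10427669e+01,  2.20436740e+01,  4.50650378e-01, -1.88633885e-03,
       -6.84135217e+01, -1.48160317e+01]), 'qvel': array([-0.05412632, -0.05199755, -0.00673112,  0.03906812, -0.00831799,
       -0.04020403]), 'joint_torque': array([ 3.68593510e-04, -3.90071762e+01,  1.87448037e+01,  4.22068834e+00,
        1.49944460e-02, -5.16471721e-05]), 'position': array([ 0.15270208, -0.60600652,  0.22251063]), 'tool_rot': array([ 1.79993224e+02,  2.18869236e-05, -1.65859493e+02]), 'force': array([-0.53198877, -0.07908273,  0.52108477]), 'wrist_torque': array([ 0.00085935, -0.0263487 ,  0.04752284]), 'finger_force': 0.0, 'opening': 0.9990982526678873}
```

View pics/top0.png

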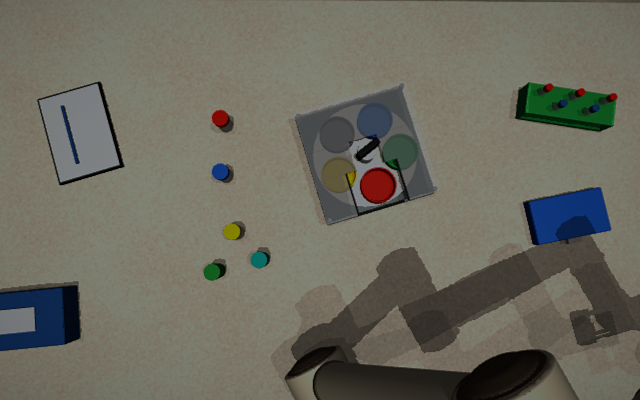

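View pics/side0.png

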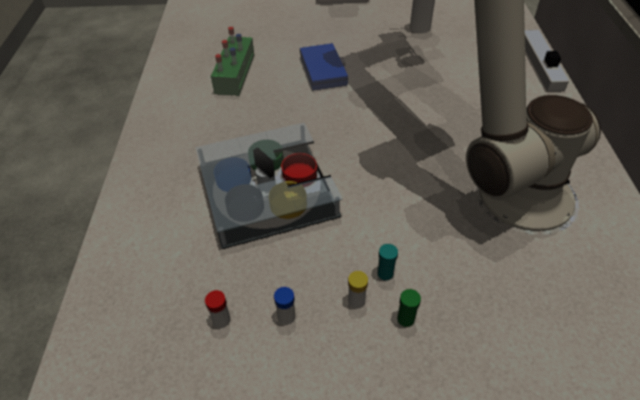

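Top view: the cover's corners are at about (296,118), (402,86), (437,192) and (328,224). The knob is near (367,149), the yellow bin near (338,175), and red stands in the window, which faces the robot. The yellow pot's cap is at (232,231), with green and turquoise look-alikes at (213,272) and (260,259). Next I measure by pixel and take a nearer wrist view.

```bash
cat > h.py <<'E'
from workcell import env
import cv2,numpy as np
from scipy.spatial.transform import Rotation as Ro
def px2w(f,uv,z):
    uv=np.atleast_2d(uv).astype(float)
    d=np.c_[(uv[:,0]-f["cx"])/f["fx"],-(uv[:,1]-f["cy"])/f["fy"],-np.ones(len(uv))]
    d=d@Ro.from_euler("xyz",f["orientation"],degrees=True).as_matrix().T
    p=np.array(f["position"]); return (p+d*((z-p[2])/d[:,2])[:,None])[:,:2]
def w2px(f,P):
    P=np.atleast_2d(P).astype(float)
    c=(P-f["position"])@Ro.from_euler("xyz",f["orientation"],degrees=True).as_matrix()
    return np.c_[f["cx"]+f["fx"]*c[:,0]/-c[:,2],f["cy"]-f["fy"]*c[:,1]/-c[:,2]]
E
python3 - <<'E'
from h import *
f=env.grab_frame("top")
print({k:f[k] for k in f if k in("distortion","dist")})
c=px2w(f,[(296,118),(402,86),(437,192),(328,224)],.06);print(c,c.mean(0),[np.linalg.norm(c[i]-c[i-1]) for i in range(4)])
print("knob",px2w(f,(367,149),.109),"bin",px2w(f,(338,175),.05),"red",px2w(f,(378,185),.05),"pot",px2w(f,(232,231),.075))
env.goto([.45,-.05,.36],[180,0,0])
f=env.grab_frame("wrist");print({k:f[k] for k in f if k!="image"},env.read_state()["clock"],env.read_state()["joint_positions"].round(1))
cv2.imwrite("pics/w1.png",f["image"])
f=env.grab_frame("top");i=f["image"][60:250,190:450];cv2.imwrite("pics/t1.png",cv2.resize(i,None,fx=3,fy=3,interpolation=cv2.INTER_CUBIC))
E
```

```text
{}
[[ 0.64419548  0.11679471]
 [ 0.7185917  -0.12010596]
 [ 0.47993063 -0.19485024]
 [ 0.40870301  0.04490198]] [ 0.5628552  -0.03831488] [np.float64(0.24622199176837506), np.float64(0.24830772577736412), np.float64(0.25009161259952517), np.float64(0.25010898010060384)]
knob [[ 0.56567008 -0.03673048]] bin [[0.51812208 0.02289583]] red [[ 0.49610295 -0.06601442]] pot [[0.39236115 0.25119654]]
{'fx': 288.9619730207355, 'fy': 288.9619730207355, 'cx': 319.9281209577723, 'cy': 201.6623197079958, 'position': array([ 0.53356121, -0.05134629,  0.52123335]), 'orientation': array([-1.77235153e+01, -2.82951927e-02, -9.00038740e+01]), 'shot': 4} 2.9 [ 14.3   0.6  -7.4   0.  -82.   75.7]
```

View pics/w1.png

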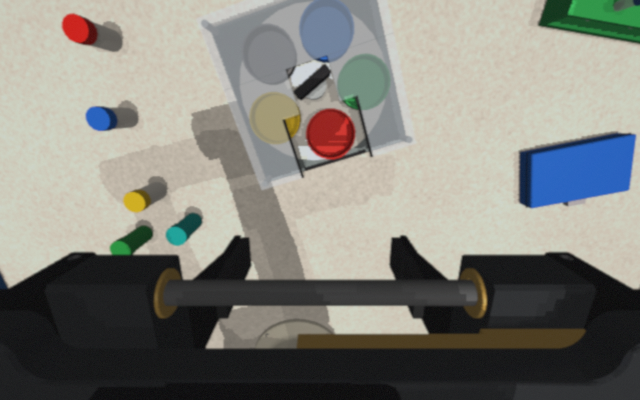

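Wrist view: red (330,133) is in the window, whose mouth runs between about (303,177) and (371,155). The yellow bin is at (275,118), the knob at about (312,82), and cover corners are at (203,22), (264,187) and (411,142).

```bash
python3 - <<'E'
from h import *
f=env.grab_frame("wrist")
c=px2w(f,[(203,22),(264,187),(411,142)],.06);print(c,np.linalg.norm(np.diff(c,axis=0),axis=1),(c[0]+c[2])/2)
for i in (0,1): d=np.diff(c,axis=0)[i];print(np.degrees(np.arctan2(d[1],d[0])))
g=env.grab_frame("top")
def blob(f,lo,hi,z,box):
    hsv=cv2.cvtColor(f["image"],cv2.COLOR_BGR2HSV);m=cv2.inRange(hsv,lo,hi);k=np.zeros_like(m);x0,y0,x1,y1=box;k[y0:y1,x0:x1]=m[y0:y1,x0:x1]
    n,l,s,ce=cv2.connectedComponentsWithStats(k);b=1+np.argmax(s[1:,4])
    mm=(l==b).astype(np.uint8);r=cv2.minAreaRect(np.argwhere(mm)[:,::-1].astype(np.float32));return ce[b],s[b],r,px2w(f,ce[b],z)[0]
for nm,fr,bk,bp,br in(("w",f,(285,55,340,108),None,(300,100,360,165)),("t",g,(350,130,390,168),(215,215,248,248),(355,162,402,208))):
    print(nm,"knob",blob(fr,(0,0,0),(180,255,45),.109,bk))
    print("red",blob(fr,(0,150,60),(8,255,255),.04,br))
    if bp:print("pot",blob(fr,(18,100,60),(35,255,255),.075,bp))
hsv=g["image"][131:168:3,352:388:3].max(2);print(hsv)
E
```

```text
[[ 0.6498336   0.11175528]
 [ 0.41157748  0.04059011]
 [ 0.48459247 -0.19481215]] [0.24865731 0.24646585] [ 0.56721303 -0.04152843]
-163.36954092408476
-72.76761715864727
w knob (array([310.03869048,  84.29166667]), array([295,  66,  34,  33, 336], dtype=int32), ((311.9941101074219, 82.57647705078125), (10.195731163024902, 40.02366638183594), 49.398704528808594), array([ 0.56516417, -0.03851592]))
red (array([330.24784017, 133.6112311 ]), array([ 307,  109,   47,   51, 1852], dtype=int32), ((329.9615478515625, 133.3076934814453), (47.4268684387207, 48.2589225769043), 33.690067291259766), array([ 0.49593121, -0.06842507]))Traceback (most recent call last):
  File "<stdin>", line 11, in <module>
  File "<stdin>", line 8, in blob
    return _wrapfunc(a, 'argmax', axis=axis, out=out, **kwds)
    return bound(*args, **kwds)
ValueError: attempt to get argmax of an empty sequence
```

View pics/t1.png

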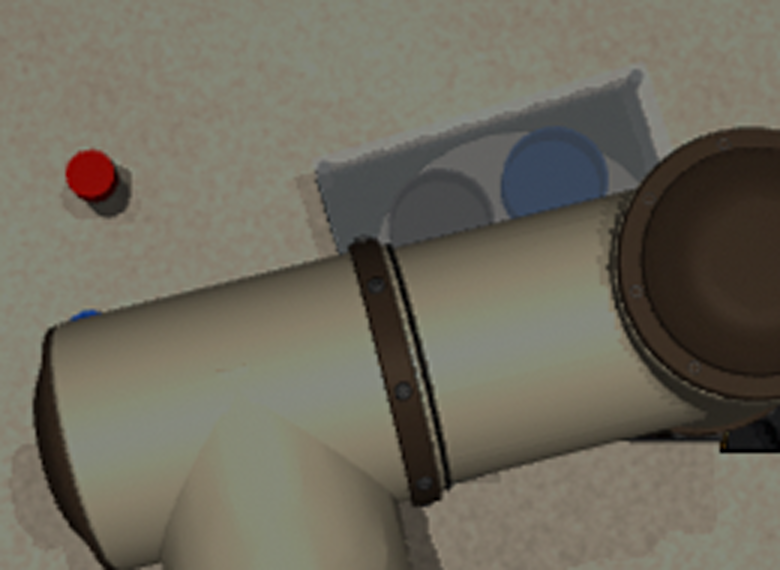

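```bash
python3 - <<'E'
from h import *
env.goto([.565,-.039,.16],[180,0,-51])
f=env.grab_frame("wrist");cv2.imwrite("pics/w2.png",f["image"])
print(f["position"],f["orientation"],w2px(f,[.565,-.039,.109]),w2px(f,[.565+.028*.63,-.039-.028*.777,.109]),env.read_state()["clock"])
E
```

```text
[ 0.61771111 -0.10527212  0.32247562] [-1.76274096e+01  6.16902239e-02 -1.40871837e+02] [[319.04301296 221.90838888]] [[319.06830726 187.72300234]] 4.0167
```

View pics/w2.png

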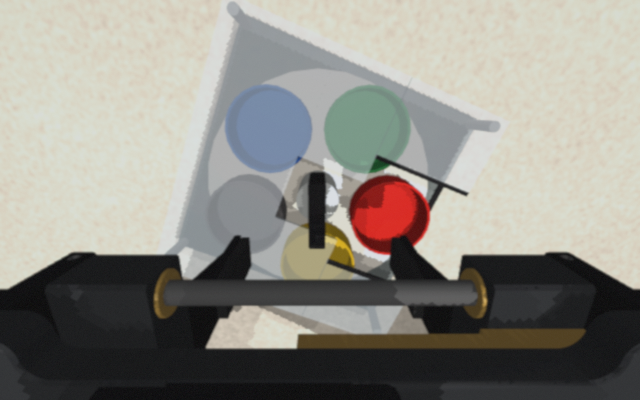

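Looking down at the carousel, the knob bar stands nearly vertical at column 317, from about row 172 to 248. I had predicted its centre at (319,222), so the axis lies slightly further along the tool's +x. I'll measure that precisely.

```bash
python3 - <<'E'
from h import *
f=env.grab_frame("wrist");I=f["image"]
print(I[164:256,314:321].mean((1,2)).round().astype(int).tolist())
for r in(185,195,210,225,240):print(r,I[r,303:332].max(1).tolist())
E
```

```text
[142, 135, 140, 147, 154, 152, 131, 102, 63, 31, 20, 20, 21, 19, 20, 20, 21, 20, 21, 23, 24, 25, 25, 25, 26, 26, 25, 27, 26, 26, 27, 26, 26, 26, 26, 25, 25, 26, 27, 25, 27, 26, 25, 25, 25, 26, 26, 26, 26, 25, 23, 23, 22, 22, 22, 22, 22, 21, 22, 23, 25, 25, 24, 24, 22, 23, 21, 22, 21, 22, 23, 26, 27, 26, 23, 23, 23, 24, 25, 24, 26, 27, 33, 53, 97, 138, 152, 153, 153, 154, 154, 154]
185 [105, 114, 120, 122, 116, 89, 50, 26, 26, 28, 26, 28, 24, 28, 25, 25, 24, 27, 27, 25, 26, 27, 65, 113, 141, 155, 183, 199, 183]
195 [126, 125, 124, 124, 116, 89, 48, 27, 25, 28, 26, 27, 25, 26, 28, 27, 25, 30, 28, 29, 25, 32, 65, 128, 186, 218, 225, 226, 226]
210 [122, 124, 122, 122, 116, 90, 52, 29, 27, 28, 28, 27, 26, 27, 25, 26, 27, 28, 23, 26, 25, 29, 58, 94, 114, 119, 119, 122, 124]
225 [103, 102, 101, 101, 96, 76, 46, 27, 27, 25, 25, 25, 24, 27, 29, 28, 25, 25, 27, 26, 25, 33, 61, 88, 102, 102, 101, 101, 101]
240 [172, 172, 172, 173, 163, 127, 73, 31, 23, 24, 23, 24, 22, 23, 23, 28, 28, 27, 27, 26, 28, 58, 122, 181, 211, 216, 216, 216, 216]
```

```bash
python3 - <<'E'
from h import *
f=env.grab_frame("wrist")
a=np.radians(-51);u=np.array([np.cos(a),np.sin(a)]);v=np.array([-u[1],u[0]])
for s in(0,.004,.006,.008,.010):
    c=np.array([.565,-.039])+s*u
    P=[[*(c+i*.028*u+j*.007*v),z] for i in(1,-1) for j in(1,-1) for z in(.065,.109)]
    q=w2px(f,P);print(s,c,q.min(0).round(1),q.max(0).round(1))
# cover corners
c=px2w(f,[(232,8),(497,127)],.06);d=c[1]-c[0];print(c,np.linalg.norm(d),np.degrees(np.arctan2(d[1],d[0])),c.mean(0))
n=np.array([d[1],-d[0]])/np.linalg.norm(d);print("centre",c.mean(0)+.125*n,c.mean(0)-.125*n)
E
```

```text
0 [ 0.565 -0.039] [310.4 175.1] [328.6 253.1]
0.004 [ 0.56751728 -0.04210858] [310.3 170.7] [328.7 248.7]
0.006 [ 0.56877592 -0.04366288] [310.3 168.6] [328.7 246.5]
0.008 [ 0.57003456 -0.04521717] [310.3 166.4] [328.8 244.3]
0.01 [ 0.5712932  -0.04677146] [310.3 164.2] [328.8 242. ]
[[ 0.72052352 -0.12054144]
 [ 0.48786984 -0.19227743]] 0.2434620805525522 -162.86347732562467 [ 0.60419668 -0.15640943]
centre [ 0.56736549 -0.03695876] [ 0.64102787 -0.27586011]
```

```bash
python3 - <<'E'
from h import *
p=[.5685,-.0405]
env.move_straight([*p,.16],rate=.1)
print(env.move_straight([*p,.082],rate=.1,force_limit=8))
env.gripper_to(0.3,grasp_force=10)
s=env.read_state();print("part",s["opening"],s["force"])
env.gripper_to(0.0,grasp_force=20)
s=env.read_state();print("grip",s["opening"],s["force"],s["finger_force"],s["position"],s["tool_rot"],s["clock"])
for y in np.linspace(-51,17,9)[1:]:
    env.set_joints(env.inverse_kinematics([*p,.082],[180,0,y])); s=env.read_state();print(round(y,1),s["force"].round(1),s["wrist_torque"].round(2),round(s["opening"],3),round(s["clock"],2))
E
```

```text
False
part 0.2984727707142611 [ 0.58579438 -0.22796335 -0.12270811]
grip 0.1564271153218665 [ 3.6469799   4.66170646 -2.96713533] 19.9953877273947 [ 0.56961355 -0.03969543  0.08201147] [-1.79854823e+02 -4.25562880e-02 -5.09920582e+01] 6.9
-42.5 [ 3.   4.9 -2.6] [ 1.18 -0.69  0.08] 0.159 7.17
-34.0 [ 2.9  3.7 -3.1] [ 1.14 -0.68  0.02] 0.157 7.43
-25.5 [ 2.9  3.7 -3.1] [ 1.09 -0.72  0.11] 0.158 7.7
-17.0 [ 4.4  4.7 -2.5] [ 1.16 -0.72  0.08] 0.159 7.97
-8.5 [ 3.6  3.9 -2.4] [ 1.22 -0.73  0.05] 0.161 8.23
0.0 [ 3.8  5.7 -2.5] [ 1.3  -0.62  0.06] 0.157 8.5
8.5 [ 2.7  5.6 -3.6] [ 1.32 -0.69  0.04] 0.157 8.77
17.0 [ 3.1  5.  -3.6] [ 1.35 -0.68  0.04] 0.158 9.03
```

```bash
python3 - <<'E'
from h import *
p=[.5685,-.0405]
env.gripper_to(0.5); env.move_straight([*p,.16],rate=.15); 
env.gripper_to(1.0)
env.goto([.38,.20,.25],[180,0,0])
f=env.grab_frame("top");w=env.grab_frame("wrist")
cv2.imwrite("pics/m3.png",np.vstack([cv2.resize(f["image"][70:240,200:450],(588,400),interpolation=cv2.INTER_CUBIC)[:200+120],cv2.resize(w["image"][:290],(588,266))]))
print(env.read_state()["clock"])
hsv=cv2.cvtColor(w["image"],cv2.COLOR_BGR2HSV);m=cv2.inRange(hsv,(20,120,60),(33,255,255))
n,l,s,c=cv2.connectedComponentsWithStats(m)
for i in range(1,n):
    if s[i,4]>60:print(s[i],c[i],px2w(w,c[i],.075),px2w(w,c[i],.05))
hsv=cv2.cvtColor(f["image"],cv2.COLOR_BGR2HSV);m=cv2.inRange(hsv,(18,120,50),(35,255,255))
n,l,s,c=cv2.connectedComponentsWithStats(m)
for i in range(1,n):
    if s[i,4]>40:print("top",s[i],c[i],px2w(f,c[i],.075),px2w(f,c[i],.045))
E
```

```text
12.8
[ 500   44   81   75 4732] [540.21386306  81.15765004] [[ 0.49290782 -0.03902586]] [[ 0.49506251 -0.05671553]]
[261 158  31  31 726] [276.26997245 173.02066116] [[0.39212018 0.25013195]] [[0.38677804 0.25395055]]
[154 269  26  49 353] [162.72804533 294.09065156] [[0.22465514 0.41211581]] [[0.20685655 0.42798317]]
[462 269  26  49 408] [477.51470588 292.68872549] [[ 0.22668126 -0.01566018]] [[ 0.20903337 -0.03161185]]
[ 453  329  129   19 1100] [518.72181818 338.49272727] [[ 0.14965502 -0.08783641]] [[ 0.12627773 -0.10915673]]
[381 334  81  14 519] [420.50674374 340.48362235] [[0.14619658 0.05326886]] [[0.12256204 0.04244429]]
[298 336  72  12 424] [333.69103774 341.63207547] [[0.14422485 0.17853258]] [[0.12044365 0.17702544]]
[371 336  14  12  78] [377.1025641  341.88461538] [[0.14372788 0.11576965]] [[0.11990972 0.10959405]]
top [358 168  37  36 998] [375.42184369 185.80761523] [[ 0.49132607 -0.05767823]] [[ 0.49486304 -0.06079023]]
```

View pics/m3.png

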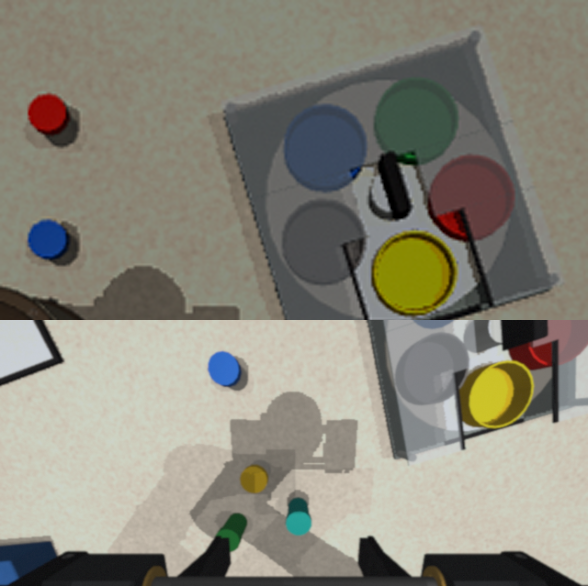

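Top crop: the yellow bin (413,272) now stands in the window between the dark bay edges. The right gap may be about 2 mm larger than the left, so I'll measure it to sub-pixel before going on. In the wrist view the yellow pot is at about (276,173), which gives (0.392, 0.250).

```bash
python3 - <<'E'
from h import *
f=env.grab_frame("top");I=f["image"];g=I.max(2)
hsv=cv2.cvtColor(I,cv2.COLOR_BGR2HSV)
def fit(box,thr=45):
    x0,y0,x1,y1=box;q=np.argwhere(g[y0:y1,x0:x1]<thr)[:,::-1]+[x0,y0];v=cv2.fitLine(q.astype(np.float32),2,0,.01,.01).ravel();return len(q),v[:2]*np.sign(v[1]),v[2:]
def w(p,z):return px2w(f,p,z)[0]
m=cv2.inRange(hsv,(18,120,50),(35,255,255));cs=max(cv2.findContours(m,cv2.RETR_EXTERNAL,cv2.CHAIN_APPROX_NONE)[0],key=len)
e=cv2.fitEllipse(cs);print("bin",e); B=w(e[0],.048);print(B)
for z in(.06,.03):
  L=[]
  for b in((342,172,354,203),(393,157,407,198)):
    n,d,p=fit(b);a=w(p,z);b2=w(p+d*20,z);t=(b2-a)/np.linalg.norm(b2-a);r=B-a;L.append((n,d.round(3),p.round(1),np.degrees(np.arctan2(t[1],t[0])).round(2),(t[0]*r[1]-t[1]*r[0]).round(4)))
  print(z,L)
n,d,p=fit((355,128,378,166));a,b=w(p,.109),w(p+d*20,.109);print("knob",n,a,np.degrees(np.arctan2(*(b-a)[::-1])))
cv2.imwrite("pics/t4.png",cv2.resize(I[120:220,330:430],(700,700),interpolation=cv2.INTER_CUBIC))
E
```

```text
bin ((375.6601867675781, 185.54638671875), (35.0732536315918, 35.46149826049805), 47.207637786865234)
[ 0.49509661 -0.06101308]
0.06 [(48, array([0.165, 0.986], dtype=float32), array([349.7, 183.2], dtype=float32), np.float64(-170.58), np.float64(0.057)), (99, array([0.27 , 0.963], dtype=float32), array([401.4, 179.8], dtype=float32), np.float64(-164.96), np.float64(-0.0567))]
0.03 [(48, array([0.165, 0.986], dtype=float32), array([349.7, 183.2], dtype=float32), np.float64(-170.58), np.float64(0.0548)), (99, array([0.27 , 0.963], dtype=float32), array([401.4, 179.8], dtype=float32), np.float64(-164.96), np.float64(-0.0622))]
knob 280 [ 0.56653499 -0.03659007] -179.55239989819114
```

View pics/t4.png

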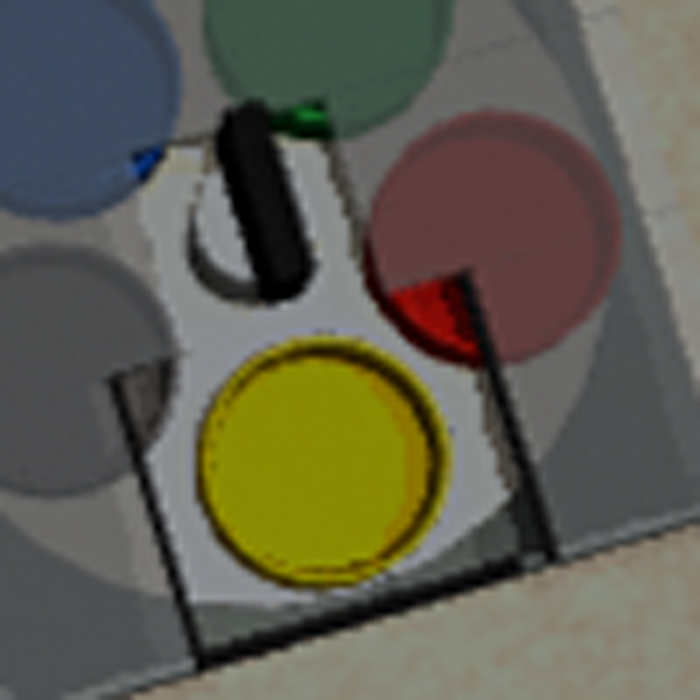

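```bash
python3 - <<'E'
from h import *
f=env.grab_frame("top")
w=lambda q,z:px2w(f,np.array(q)/7+[330-.43,120-.43],z)[0]
ang=lambda v:np.degrees(np.arctan2(v[1],v[0]))
B=w((323.5,463),.05);K=w((265,200),.109);print(B,K,np.linalg.norm(B-K),"bin dir",ang(B-K),"bar",ang(w((287,292),.109)-w((243,108),.109)))
for z in(.06,.05):
  for a,b in(((115,383),(203,663)),((468,272),(548,555)),((203,660),(548,556))):
    a,b=w(a,z),w(b,z);t=(b-a)/np.linalg.norm(b-a);r=B-a;print(z,ang(t).round(2),(t[0]*r[1]-t[1]*r[0]).round(4),np.linalg.norm(b-a).round(3))
E
```

```text
[ 0.4944887  -0.06107854] [ 0.56751618 -0.03764279] 0.07669580702438199 bin dir -162.20768919903972 bar -166.9140124893719
0.06 -162.67 0.0565 0.092
0.06 -164.83 -0.0591 0.093
0.06 -73.04 0.0492 0.113
0.05 -162.67 0.0556 0.093
0.05 -164.83 -0.061 0.094
0.05 -73.04 0.0488 0.114
```

Estimates of the bin's error disagree in sign and stay within about 1°, so the bin is centred. Next is the pot.

```bash
python3 - <<'E'
from h import *
x,y=.392,.2505
env.goto([x,y,.14],[180,0,0])
print(env.move_straight([x,y,.048],rate=.1,force_limit=6))
env.gripper_to(0.0,grasp_force=15)
s=env.read_state();print(s["opening"]*87,s["finger_force"],s["force"],s["clock"])
env.move_straight([x,y,.22],rate=.15)
s=env.read_state();print(s["opening"]*87,s["finger_force"],s["clock"])
env.goto([.494,-.062,.2],[180,0,17])
f=env.grab_frame("wrist");cv2.imwrite("pics/w5.png",f["image"])
print(env.read_state()["position"],env.read_state()["clock"])
E
```

```text
False
34.301000230405535 14.978703372180462 [-0.78399495  1.02145801 -0.07589172] 15.4417
34.347652819273286 14.982486753724515 16.7417
[ 0.49411103 -0.06119767  0.19997077] 18.0417
```

View pics/w5.png

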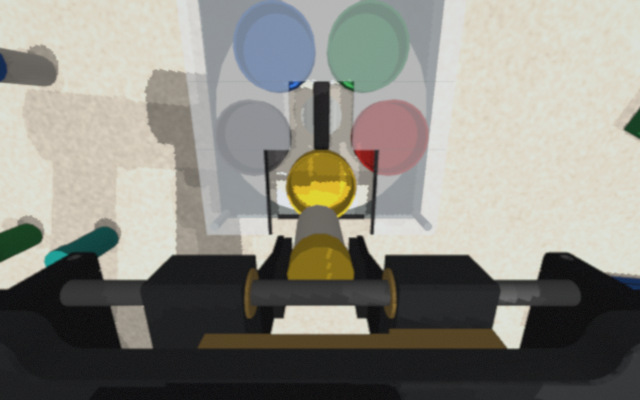

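The pot is held upright. The bin is at column 321, midway between the window edges at columns 268 and 375, so it is well centred. Now I lower the pot into the bin.

```bash
python3 - <<'E'
from h import *
x,y=.494,-.062
env.move_straight([x,y,.09],rate=.12)
print(env.move_straight([x,y,.068],rate=.04,force_limit=4))
s=env.read_state();print(s["position"],s["force"])
env.gripper_to(.58); env.move_straight([x,y,.2],rate=.12)
env.goto([.40,-.09,.25],[180,0,17])
f=env.grab_frame("wrist")
env.goto([.3,.3,.3],[180,0,17]);t=env.grab_frame("top")
cv2.imwrite("pics/f6.png",np.hstack([cv2.resize(f["image"][:280,150:500],(400,320)),cv2.resize(t["image"][70:240,280:450],(320,320))]))
print(env.read_state()["clock"])
E
```

```text
True
[ 0.4937963  -0.06216872  0.06859332] [ 0.14632346 -0.99527874  3.38537185]
23.6333
```

View pics/f6.png

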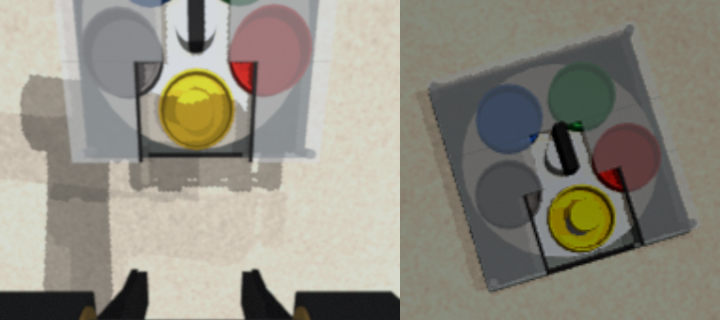

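The pot stands upright in the yellow bin: the cap is at (585,216) in the right-hand picture, and in the left-hand one the bin (197,108) sits midway between the window edges (139 and 254). The robot is clear.

```bash
python3 -c "
from workcell import env
print(env.close_job())"
```

```text
the job is handed in; nothing more can be done
None
```

The job is handed in: the yellow bin is centred in the loading window to within about 1° and the yellow-capped pot stands upright in it, released, with the arm clear at about 24 s on the robot's clock (limit 58 s).

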